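Unload and reload the cover dryer, then set its heat dial

TASK

Turn the warm-air dryer's heat dial down to 0 (the blue line), then take the dry blue covers off its bar and stand them upright in the black tray, and hang the washed white covers from the drip mat over the bar, lengthwise along it, one wall down each side, side by side. When all of them hang there, turn the dial up to 60 (the orange line). Touch the covers only while the dial is at 0, and leave the other things on the bench where they are.

Things in the scene. Friction and masses are not known exactly. Their poses are not given: they have to be found in the camera images.
- dryer: Warm-air dryer fixed to the bench: grey housing with a grille, 150 mm (x) x 360 mm (y), top 50 mm up; over its middle a flat aluminium bar on two end posts; towards the robot (-x) a control deck 160 x 150 mm, also 50 mm high, with the heat dial. Origin: on the bench under the middle of the bar; x across the bar, away from the dial, y along the bar.
- bar_top (a point): Middle of the bar's upper face, 156 mm above the bench; axes as the dryer, y along the bar. The bar is 34 mm wide (x), 12 mm thick; 317 mm of it are free between the posts (y -158 to +158 mm), which do not stand above it.
- dial (a joint): Angle of the heat dial in rad: 0 with the white pointer on the blue line (0, lower stop), growing clockwise seen from above, 4.363 at the upper stop (100). Even scale, a longer black line every 10 (0.436 rad); orange line = 60 = 2.618 rad. Black knob, skirt 52 mm across; bar grip on it 48 mm long, 14 thick, 30 tall. Stays where left (0.03 N m).
- dial_grip (a point): Point on the dial's vertical axis where to grip, 82 mm above the bench (7 mm below the top of the bar grip, 23 mm above the skirt). Its x axis turns with the knob and points along the bar grip to the end with the white pointer stripe.
- dial_zero_mark (a point): Outer part of the long blue line (0) on the white dial plate, 45 mm from the dial's axis.
- dial_60_mark (a point): Outer part of the long orange line (60) on the white dial plate, 45 mm from the dial's axis.
- tray: Shallow black open tray fixed to the bench, outside 180 x 260 x 30 mm (x, y, z), walls and floor 5 mm. Origin: centre of its underside; y along its long side.
- drip_mat: Black rubber drip mat fixed to the bench, 250 x 330 mm, 6 mm thick, on which the washed covers stand at the start. Origin: centre of its underside.
- wet1: U-shaped sheet-metal cover, painted white, washed: flat top, two side walls, open below and at both ends; 60 mm wide (x), 84 long (y), 66 high, sheet 3, inside 54 wide and 63 high, 0.12 to 0.21 kg. Origin: centre of the open underside, level with the walls' lower edges; z up through the top. Pinch from above across the 60 mm, outside the walls. At the start on the mat. May be absent.
- wet2: U-shaped sheet-metal cover, painted white, washed: flat top, two side walls, open below and at both ends; 60 mm wide (x), 84 long (y), 66 high, sheet 3, inside 54 wide and 63 high, 0.12 to 0.21 kg. Origin: centre of the open underside, level with the walls' lower edges; z up through the top. Pinch from above across the 60 mm, outside the walls. At the start on the mat. May be absent.
- wet3: U-shaped sheet-metal cover, painted white, washed: flat top, two side walls, open below and at both ends; 60 mm wide (x), 84 long (y), 66 high, sheet 3, inside 54 wide and 63 high, 0.12 to 0.21 kg. Origin: centre of the open underside, level with the walls' lower edges; z up through the top. Pinch from above across the 60 mm, outside the walls. At the start on the mat. May be absent.
- dry1: U-shaped sheet-metal cover, painted blue, dry: flat top, two side walls, open below and at both ends; 60 mm wide (x), 84 long (y), 66 high, sheet 3, inside 54 wide and 63 high, 0.12 to 0.21 kg. Origin: centre of the open underside, level with the walls' lower edges; z up through the top. Pinch from above across the 60 mm, outside the walls. At the start on the bar.
- dry2: U-shaped sheet-metal cover, painted blue, dry: flat top, two side walls, open below and at both ends; 60 mm wide (x), 84 long (y), 66 high, sheet 3, inside 54 wide and 63 high, 0.12 to 0.21 kg. Origin: centre of the open underside, level with the walls' lower edges; z up through the top. Pinch from above across the 60 mm, outside the walls. At the start on the bar.
- solder_spool: Bystander, to be left alone: solder spool, 60 mm diameter, 48 mm high. Origin: centre of its underside.
- screwdriver: Bystander, to be left alone: yellow screwdriver lying on the bench, 190 mm long, origin under its middle. Origin: centre of its underside.
- chassis: Bystander, to be left alone: open power-supply chassis with transformer, 110 x 80 x 49 mm. Origin: centre of its underside.
- ipa_bottle: Bystander, to be left alone: clear bottle with white cap, 64 mm diameter, 170 mm high. Origin: centre of its underside.
- multimeter: Bystander, to be left alone: yellow multimeter lying flat, 150 x 75 x 42 mm. Origin: centre of its underside.
- board: Bystander, to be left alone: green circuit board, 70 x 120 x 24 mm. Origin: centre of its underside.
- parts_cup: Bystander, to be left alone: blue cup, 76 mm diameter, 70 mm high. Origin: centre of its underside.

How it is judged:
On the way, in this order (a step that is already met when the one before it is completed fails the run):
1. the heat dial is turned down to 0 (the blue line) (value of joint dial below 0.15 rad), for 0.2 s.
2. with the dial still at 0, every blue cover stands upright in the tray and every white cover hangs over the bar, let go and at rest (value of joint dial below 0.3 rad and x of wet1 in the frame of bar_top between -0.02 and 0.02 m and y of wet1 in the frame of bar_top between -0.125 and 0.125 m and z of wet1 in the frame of bar_top between -0.068 and -0.055 m and angle between each of wet1, wet2, wet3's own z axis and vertical below 0.25 rad and angle between the y axis of each of wet1, wet2, wet3 and the y axis of dryer, either way round below 0.35 rad and contact force between each of wet1, wet2, wet3 and dryer above 0.2 N and linear speed of each of wet1, wet2, wet3, dry1, dry2 below 0.05 m/s and angular speed of each of wet1, wet2, wet3, dry1, dry2 below 0.6 rad/s and x of wet2 in the frame of bar_top between -0.02 and 0.02 m and y of wet2 in the frame of bar_top between -0.125 and 0.125 m and z of wet2 in the frame of bar_top between -0.068 and -0.055 m and x of wet3 in the frame of bar_top between -0.02 and 0.02 m and y of wet3 in the frame of bar_top between -0.125 and 0.125 m and z of wet3 in the frame of bar_top between -0.068 and -0.055 m and x of dry1 in the frame of tray between -0.085 and 0.085 m and y of dry1 in the frame of tray between -0.125 and 0.125 m and z of dry1 in the frame of tray between 0 and 0.012 m and angle between each of dry1, dry2's own z axis and vertical below 0.15 rad and x of dry2 in the frame of tray between -0.085 and 0.085 m and y of dry2 in the frame of tray between -0.125 and 0.125 m and z of dry2 in the frame of tray between 0 and 0.012 m and contact force between each of wet1, wet2, wet3, dry1, dry2 and the fingers below 0.1 N), for 0.3 s.
3. the dial is turned up to 60 (the orange line) (value of joint dial between 2.498 and 2.738 rad), for 0.2 s.
At the end, for the whole second after the job is handed in: Dial at 60 (2.618 rad) within 0.12 rad. Each white cover present hangs over the bar, top resting on it, lengthwise along it within 20 degrees, upright within 14 degrees, middle within 125 mm of the bar's middle. Each blue cover present stands on the tray floor, upright within 8 degrees. At rest (all of step 3 and x of wet1 in the frame of bar_top between -0.02 and 0.02 m and y of wet1 in the frame of bar_top between -0.125 and 0.125 m and z of wet1 in the frame of bar_top between -0.068 and -0.055 m and angle between each of wet1, wet2, wet3's own z axis and vertical below 0.25 rad and angle between the y axis of each of wet1, wet2, wet3 and the y axis of dryer, either way round below 0.35 rad and contact force between each of wet1, wet2, wet3 and dryer above 0.2 N and linear speed of each of wet1, wet2, wet3, dry1, dry2 below 0.05 m/s and angular speed of each of wet1, wet2, wet3, dry1, dry2 below 0.6 rad/s and x of wet2 in the frame of bar_top between -0.02 and 0.02 m and y of wet2 in the frame of bar_top between -0.125 and 0.125 m and z of wet2 in the frame of bar_top between -0.068 and -0.055 m and x of wet3 in the frame of bar_top between -0.02 and 0.02 m and y of wet3 in the frame of bar_top between -0.125 and 0.125 m and z of wet3 in the frame of bar_top between -0.068 and -0.055 m and x of dry1 in the frame of tray between -0.085 and 0.085 m and y of dry1 in the frame of tray between -0.125 and 0.125 m and z of dry1 in the frame of tray between 0 and 0.012 m and angle between each of dry1, dry2's own z axis and vertical below 0.15 rad and x of dry2 in the frame of tray between -0.085 and 0.085 m and y of dry2 in the frame of tray between -0.125 and 0.125 m and z of dry2 in the frame of tray between 0 and 0.012 m); the robot touches nothing.
It fails at once if a cover is touched with the fingers while the dial is turned up (above 0.3 rad) (value of joint dial above 0.3 rad and contact force between any of wet1, wet2, wet3, dry1, dry2 and the fingers above 0.5 N).
It fails at once if another thing on the bench is pushed more than 40 mm from its place (distance of any of solder_spool, screwdriver, chassis, ipa_bottle, multimeter, board, parts_cup from where it was at the start of the episode above 0.04 m).
Of wet1, wet2, wet3 only 2 to 3 are there at a start; the rules pass over those that are not, and their reading is None.
At some moment in a run one of wet1, wet2, wet3 may be knocked a few centimetres aside while the robot is not near it.
It also fails if it takes over 210 s, if anything falls off the work surface, if the arm or the gripper's body presses on something with over 40 N, if the wrist force passes 120 N, or if a joint passes its speed limit or range.

ROBOT

A 6-joint arm with a two-finger parallel gripper is mounted at the origin on the work surface. World frame = base frame: x ahead of the robot, y to its left, z up, the work surface at z = 0. Lengths are in m, angles in rad, forces in N, time in s.
With the tool pointing down it reaches from about 0.375 to 0.825 m from the base axis. Payload 5.5 kg.
Tool frame: the origin (TCP) lies at the very end of the fingers, on their centre line; the grasp point (between the pads) lies 19 mm behind it (manip.hold_point_z is the distance from the TCP to the grasp point, in m); z points along the fingers, x is the direction in which the jaws open and shut, and the axes are right-handed (so a half turn about z gives the same grasp; the last joint's range is limited). The gripper opens to 85 mm and grips with 20 to 120 N. Pads are 22 mm wide; open, the fingers measure 114 mm over their backs; the gripper's body (76 mm by 85 mm) begins 54 mm behind the grasp point. The pads swing forward as they close: fully open they stand 13 mm farther back than shut.
Start: joints at [1.227, 0.314, -0.047, 1.21, 0, 1.571], TCP at [0.202, 0.565, 0.231] pointing down, gripper open.
Joint ranges: [-2.67, 2.67], [-0.69, 1.73], [-1.03, 1.25], [-2.08, 2.16], [-1.42, 1.45], [-3.14, 3.14]. Speed limits (rad/s): [2.39, 2.39, 3.01, 3.14, 3.14, 3.14].

INTERFACE

Orientations are given as a 3x3 rotation matrix whose columns are the frame's x, y, z axes.
In Python, from plant import manip, solver, imaging, sensors gives the robot as it stands. Calls block until the motion is done:
- manip.move_ptp(position, orientation): joint-space move of the TCP to a pose.
- manip.move_l(position, attitude=None, max_speed=0.15, contact_N=None): straight line of the TCP; attitude=None keeps the orientation; max_speed is the mean speed in m/s. With contact_N (N) it stops when the force on the tool has changed by that much, and returns True; else False.
- manip.goto_joints(angles): joint-space move.
- manip.grip(opening): opening from 0.0 (shut) to 1.0 (fully open); the grip force is fixed at half the most; returns when the fingers have stopped.
- manip.pause(seconds).
- solver.ik(position, orientation): joint angles nearest the present ones, or None.
- imaging.snapshot(name): name is "scene" or "top"; returns a dict with "img" (420x560x3 uint8, red, green, blue), "mtx" (3x3 intrinsics, pixels), "extrinsics" (4x4, takes a point from world to camera coordinates). Camera axes: x right, y up, looking along -z (the intrinsics and any distortion apply to the point x, -y, -z); pixel columns grow to the right and rows downward; lengths in m; the calibration is good to about 2 mm. A picture is of the moment at which its call begins. There is no depth.
A pose or a line that the arm cannot do raises manip.MotionError and nothing moves.
- manip.job_done(): hands the job in, once; it reports no verdict.
Trained networks look in the newest picture that a camera, given by its name, has taken for a name from the list of things; names that differ only in an ending like _2 or _b are one class to them, and where a whole thing is asked for, a point or a joint stands for the part that bears it (a point fixed in the world has none). Each returns a list of dicts, best first, with "confidence" (0 to 1); they miss things now and then, are a little off and sometimes report something else, mostly with a low value. They report only what shows in the picture. A call takes as long as a camera call.
- imaging.look_for(camera, label): "box" ([left, top, right, bottom] in pixels, round what is visible of it).
- imaging.masks_of(camera, label): "mask" (420x560 bool, what is visible of it) and "box" ([left, top, right, bottom] in pixels, round what is visible of it).
- imaging.landmark_of(camera, label): "location" ([column, row] in pixels: a listed point, or the origin of a listed thing).
Readings, each from a call of its own:
- sensors.read_t(): time.
- sensors.read_joint_pos(): joint angles.
- sensors.read_dq(): joint speeds.
- sensors.read_tau(): joint torques, N m.
- sensors.read_tool_pos(): TCP position.
- sensors.read_tcp_rot(): TCP orientation.
- sensors.read_force(): force on the tool from outside, world axes, zero at the start.
- sensors.read_torque(): the same for the moment, N m.
- sensors.read_grip_width(): opening from 0.0 (shut) to 1.0 (fully open).
Only numpy, scipy, OpenCV 4.12 (cv2) and the standard library are available. Lean on these libraries where they do the work, as an engineer would, in place of code of your own. Each camera call takes 0.05 s, during which the arm holds its last target.

## Working session

There is one attempt and no reset: what is moved stays moved. The work goes in short steps, each a Python script; the robot and the scene stay as the last script left them, time stands still between calls to the robot, and variables do not carry over. Pictures are saved under pics/ and viewed, and the job is handed in when it is done.

```bash
ls -la; mkdir -p pics; python3 - <<'E'
from plant import manip, solver, imaging, sensors
import cv2, numpy as np
np.set_printoptions(precision=4,suppress=True)
for n in ("scene","top"):
    s=imaging.snapshot(n); cv2.imwrite(f"pics/{n}0.png",cv2.resize(s["img"][:,:,::-1],(800,600),interpolation=cv2.INTER_CUBIC))
    print(n,s["mtx"],s["extrinsics"],[k for k in s])
    for l in ["dial_grip","dial_zero_mark","dial_60_mark","bar_top","tray","drip_mat","wet1","dry1","dryer"]:
        print(l,[(np.round(d["location"],1).tolist(),round(d["confidence"],2)) for d in imaging.landmark_of(n,l)])
print(sensors.read_t())
E
```

```text
total 12
drwxr-xr-x  3 agent agent 4096 Dec  7 14:56 .
drwxr-xr-x 23 root  root  4096 Dec  7 14:56 ..
drwxr-xr-x  2 agent agent 4096 Dec  7 14:56 pics
scene [[502.2017   0.     285.0126]
 [  0.     502.2017 214.413 ]
 [  0.       0.       1.    ]] [[ 0.5041  0.8635  0.0136 -0.3301]
 [-0.6619  0.3762  0.6483  0.2907]
 [ 0.5548 -0.3358  0.7612 -1.865 ]
 [ 0.      0.      0.      1.    ]] ['img', 'mtx', 'extrinsics']
dial_grip [([249.1, 211.6], 0.61)]
dial_zero_mark [([254.1, 207.0], 0.94)]
dial_60_mark [([254.4, 229.4], 0.9)]
bar_top [([273.3, 232.8], 0.57), ([254.2, 207.1], 0.38)]
tray [([158.8, 254.1], 0.89)]
drip_mat [([334.7, 173.6], 0.93)]
wet1 [([300.2, 176.6], 0.95), ([386.1, 236.1], 0.68), ([357.0, 166.9], 0.55)]
dry1 [([290.5, 234.2], 0.94), ([261.5, 254.1], 0.62)]
dryer [([278.1, 265.2], 0.55)]
top [[401.8007   0.     278.5392]
 [  0.     401.8007 209.7926]
 [  0.       0.       1.    ]] [[ 0.0301 -0.9995  0.0062  0.0362]
 [ 0.981   0.0308  0.1915 -0.5876]
 [-0.1916  0.0003  0.9815 -1.1903]
 [ 0.      0.      0.      1.    ]] ['img', 'mtx', 'extrinsics']
dial_grip [([308.6, 240.7], 0.77)]
dial_zero_mark [([291.9, 249.7], 0.94)]
dial_60_mark [([310.5, 226.2], 0.76), ([392.1, 262.0], 0.63)]
bar_top [([308.9, 183.0], 0.71)]
tray [([395.6, 259.9], 0.84), ([286.3, 192.1], 0.74), ([293.6, 251.9], 0.31)]
drip_mat [([193.0, 266.4], 0.63)]
wet1 [([219.8, 279.4], 0.77), ([159.8, 257.2], 0.57)]
dry1 [([320.0, 190.7], 0.91), ([287.0, 192.7], 0.67)]
dryer [([304.5, 197.2], 0.91)]
1.0
```

View pics/scene0.png

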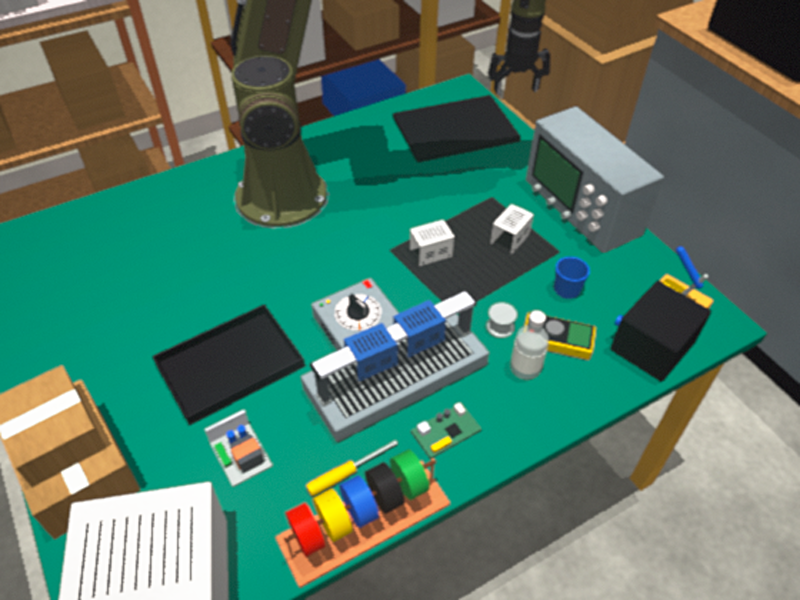

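View pics/top0.png

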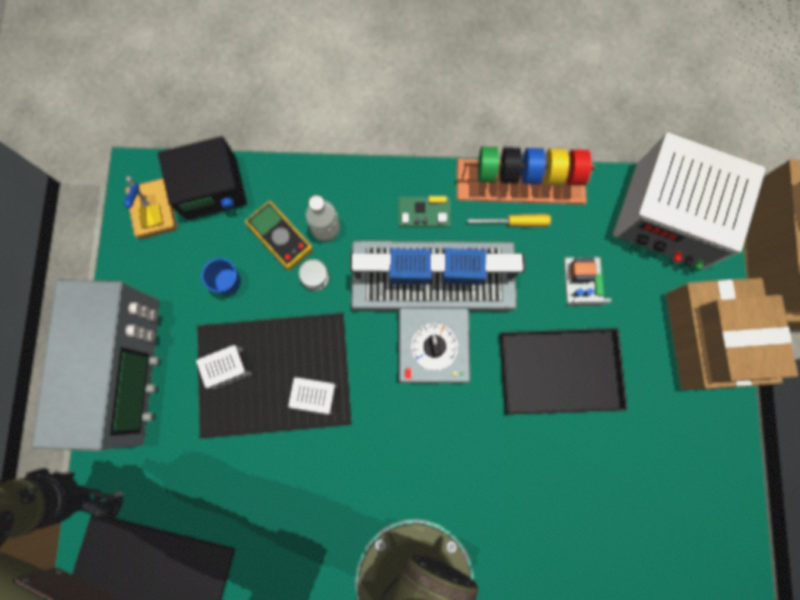

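The scene view shows two white covers on the mat, at about (432,243) and (512,228) in the enlarged picture. Two blue covers hang on the bar at (372,350) and (420,327), the tray is at (228,362), and the dial at (357,308). The top view agrees and shows no third white cover.

```bash
cat > h.py <<'E'
from plant import manip, solver, imaging, sensors
import cv2, numpy as np
np.set_printoptions(precision=4,suppress=True)
def P(s): 
    E=s["extrinsics"].copy(); E=np.diag([1,-1,-1,1])@E
    return np.array(s["mtx"])@E[:3]
def proj(s,p):
    q=P(s)@np.append(p,1); return q[:2]/q[2]
def tri(s1,u1,s2,u2):
    X=cv2.triangulatePoints(P(s1),P(s2),np.array(u1,float).reshape(2,1),np.array(u2,float).reshape(2,1)); X=X[:3,0]/X[3]
    r=max(np.linalg.norm(proj(s1,X)-u1),np.linalg.norm(proj(s2,X)-u2)); return X,r
def onz(s,u,z):
    M=P(s); A=np.array([[*(M[0,:2]-u[0]*M[2,:2])],[*(M[1,:2]-u[1]*M[2,:2])]])
    b=-np.array([(M[0,2]-u[0]*M[2,2])*z+M[0,3]-u[0]*M[2,3],(M[1,2]-u[1]*M[2,2])*z+M[1,3]-u[1]*M[2,3]])
    return np.append(np.linalg.solve(A,b),z)
def down(yaw): # tool x along yaw, z down
    c,s=np.cos(yaw),np.sin(yaw); return np.array([[c,s,0],[s,-c,0],[0,0,-1.]])
def save(s,name,box=None,k=None):
    im=s["img"][:,:,::-1]
    if box: im=im[box[1]:box[3],box[0]:box[2]]
    k=k or min(800/im.shape[1],600/im.shape[0]); cv2.imwrite("pics/"+name,cv2.resize(im,None,fx=k,fy=k,interpolation=cv2.INTER_CUBIC))
E
python3 - <<'E'
from h import *
S=imaging.snapshot("scene");T=imaging.snapshot("top")
for l in ["dial_grip","dial_zero_mark","dial_60_mark","bar_top","tray","drip_mat","dry1","wet1","wet2","wet3","dryer"]:
    a=imaging.landmark_of("scene",l); b=imaging.landmark_of("top",l)
    for x in a:
        for y in b:
            X,r=tri(S,x["location"],T,y["location"])
            if r<6: print(l,X,round(r,1),round(x["confidence"],2),round(y["confidence"],2))
    for n in ("scene","top"):
        print("  box",n,[(np.round(d["box"]).tolist(),round(d["confidence"],2)) for d in imaging.look_for(n,l)])
save(S,"sc_dryer.png",(200,170,360,310)); save(T,"tp_dryer.png",(230,160,380,280))
save(S,"sc_wet.png",(260,130,400,220)); save(T,"tp_wet.png",(130,210,260,310))
E
```

```text
dial_grip [ 0.4857 -0.0351  0.0731] 0.4 0.78 0.51
  box scene [([243.0, 206.0, 259.0, 224.0], 0.78), ([287.0, 279.0, 335.0, 319.0], 0.24)]
  box top [([299.0, 234.0, 314.0, 250.0], 0.74), ([246.0, 169.0, 367.0, 267.0], 0.72)]
dial_zero_mark [0.4573 0.0061 0.0513] 0.4 0.59 0.88
dial_zero_mark [ 0.4889 -0.021   0.0975] 6.0 0.59 0.19
  box scene [([208.0, 195.0, 342.0, 307.0], 0.87), ([343.0, 143.0, 373.0, 176.0], 0.23)]
  box top [([245.0, 169.0, 367.0, 267.0], 0.64)]
dial_60_mark [ 0.5317 -0.0412  0.0626] 3.6 0.96 0.65
  box scene [([213.0, 194.0, 342.0, 307.0], 0.56), ([215.0, 311.0, 274.0, 346.0], 0.41)]
  box top [([244.0, 166.0, 365.0, 268.0], 0.93)]
bar_top [ 0.6415 -0.0232  0.153 ] 2.0 0.83 0.81
  box scene [([210.0, 198.0, 341.0, 309.0], 0.63), ([146.0, 289.0, 189.0, 340.0], 0.55)]
  box top [([245.0, 168.0, 368.0, 270.0], 0.92)]
tray [ 0.449  -0.3131  0.0084] 1.8 0.86 0.64
  box scene [([108.0, 210.0, 216.0, 298.0], 0.86)]
  box top [([351.0, 228.0, 437.0, 290.0], 0.72)]
drip_mat [ 0.4132  0.3259 -0.0186] 0.5 0.59 0.57
  box scene [([275.0, 137.0, 392.0, 210.0], 0.62)]
  box t
[... 604 characters left out ...]
141.0, 241.0, 176.0, 270.0], 0.82)]
wet2 [0.4244 0.4196 0.0039] 1.7 0.72 0.88
wet2 [0.3643 0.2248 0.0012] 1.0 0.67 0.81
  box scene [([346.0, 145.0, 375.0, 174.0], 0.86), ([288.0, 155.0, 319.0, 185.0], 0.75)]
  box top [([200.0, 266.0, 236.0, 289.0], 0.84), ([141.0, 241.0, 176.0, 270.0], 0.82)]
wet3 [0.4244 0.4196 0.0039] 1.7 0.72 0.88
wet3 [0.3643 0.2248 0.0012] 1.0 0.67 0.81
  box scene [([346.0, 145.0, 375.0, 174.0], 0.86), ([288.0, 155.0, 319.0, 185.0], 0.75)]
  box top [([200.0, 266.0, 236.0, 289.0], 0.84), ([141.0, 241.0, 176.0, 270.0], 0.82)]
dryer [ 0.6501 -0.0236 -0.0236] 0.6 0.8 0.85
  box scene [([214.0, 196.0, 343.0, 309.0], 0.77)]
  box top [([245.0, 169.0, 369.0, 270.0], 0.96)]
```

View pics/sc_dryer.png

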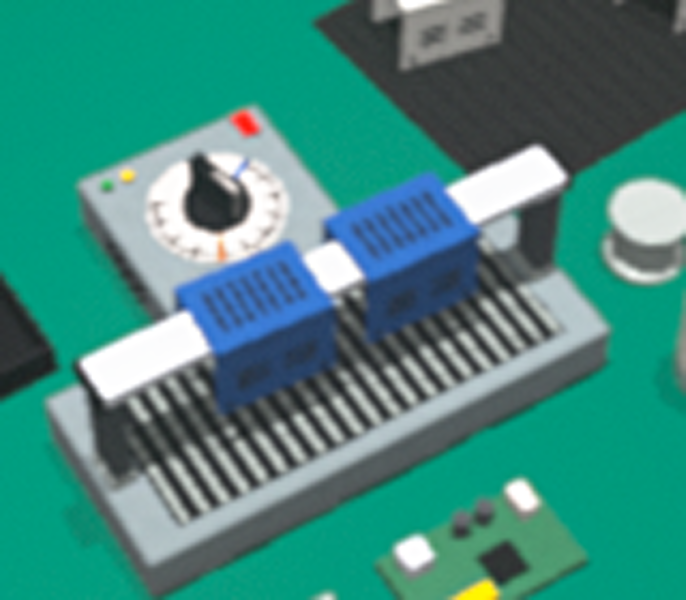

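View pics/tp_dryer.png

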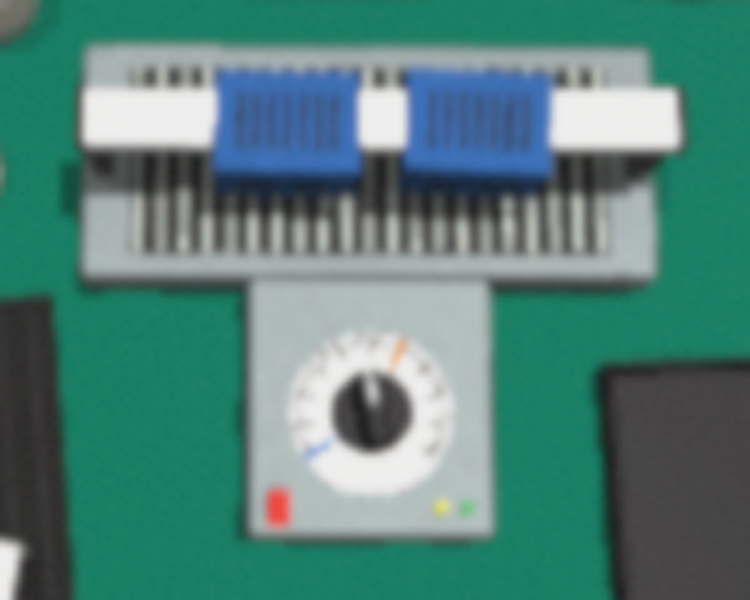

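View pics/sc_wet.png

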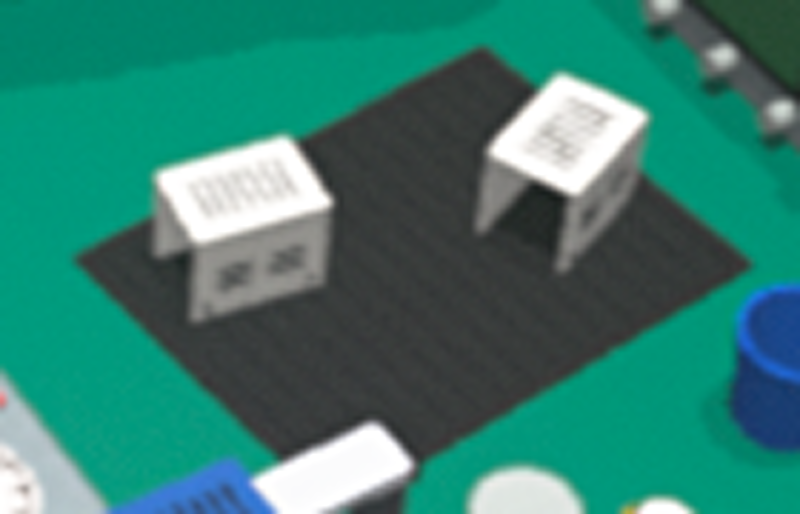

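View pics/tp_wet.png

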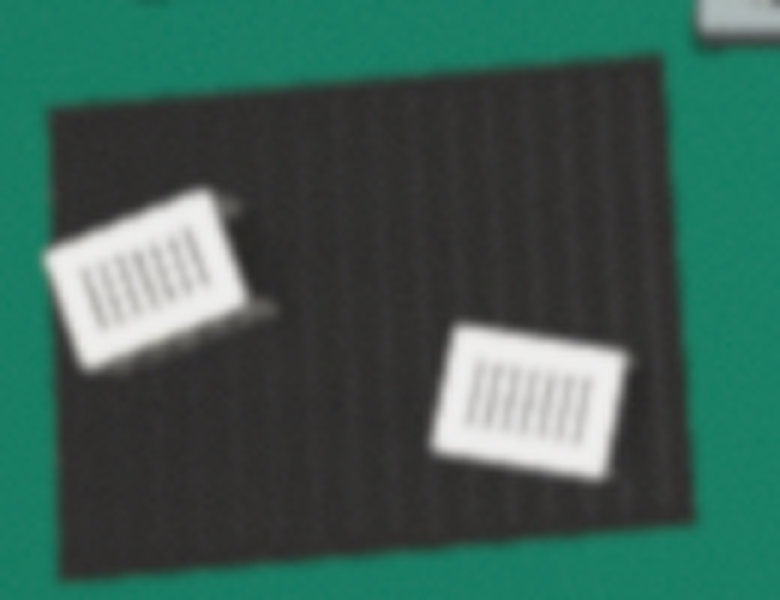

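The crops show the bar ends, cover corners and dial marks clearly. The pointer is at about 45–50 on the scale, roughly straight up in the top view. I'll triangulate those corners now.

```bash
python3 - <<'E'
from h import *
S=imaging.snapshot("scene");T=imaging.snapshot("top")
def c(k,o): return lambda x,y:((x+.5)/k-.5+o[0],(y+.5)/k-.5+o[1])
sd=c(600/140,(200,170)); td=c(5,(230,160)); sw=c(800/140,(260,130)); tw=c(6,(130,210))
def show(n,a,b):
    X,r=tri(S,a,T,b); print(n,X,"res",round(r,2)); return X
bar=[show("bar "+n,sd(*a),td(*b)) for n,a,b in [("-y-x",(78,368),(682,150)),("-y+x",(104,403),(680,90)),("+y-x",(540,147),(80,148)),("+y+x",(568,178),(80,88))]]
print("bar centre",np.mean(bar,0))
d=(bar[2]+bar[3]-bar[0]-bar[1])/2; print("len",np.linalg.norm(d),"yaw of y", np.degrees(np.arctan2(-d[0],d[1])))
z=show("zero",sd(240,167),td(315,451)); o=show("60",sd(221,247),td(400,352)); 
pl=show("plate c",sd(217,208),td(371,412))
for n,sq,tq in [("wetA",[(157,180),(288,138),(332,203),(192,243)],[(605,480),(432,452),(458,325),(630,352)]),
                ("wetB",[(488,152),(560,75),(648,118),(572,193)],[(247,298),(88,372),(45,255),(210,190)])]:
    q=[show(n,sw(*a),tw(*b)) for a,b in zip(sq,tq)]
    print(n,"centre",np.mean(q,0),"sides",[round(float(np.linalg.norm(q[i]-q[(i+1)%4])),4) for i in range(4)])
for n,sq,tq in [("dryA",[(180,288),(292,245),(335,300),(220,345)],[(550,170),(408,170),(408,75),(550,75)]),("dryB",[(328,222),(432,175),(480,228),(365,270)],[(357,172),(215,172),(217,75),(357,75)])]:
    q=[show(n,sd(*a),td(*b)) for a,b in zip(sq,tq)]
    print(n,"centre",np.mean(q,0),"sides",[round(float(np.linalg.norm(q[i]-q[(i+1)%4])),4) for i in range(4)])
E
```

```text
bar -y-x [ 0.6361 -0.1979  0.1477] res 0.01
bar -y+x [ 0.6708 -0.1963  0.1522] res 0.08
bar +y-x [0.6256 0.1512 0.1496] res 0.1
bar +y+x [0.6602 0.1515 0.1524] res 0.53
bar centre [ 0.6482 -0.0229  0.1505]
len 0.3485822275393912 yaw of y 1.7332625240526953
zero [0.4633 0.0058 0.0496] res 0.59
60 [ 0.5261 -0.0437  0.0543] res 0.14
plate c [ 0.4889 -0.0272  0.0489] res 0.28
wetA [0.3395 0.1904 0.0647] res 0.29
wetA [0.3501 0.2753 0.0683] res 0.02
wetA [0.4126 0.2661 0.0715] res 0.06
wetA [0.4013 0.1788 0.0718] res 0.37
wetA centre [0.3759 0.2277 0.0691] sides [0.0856, 0.0632, 0.0881, 0.0633]
wetB [0.4221 0.3707 0.0718] res 0.35
wetB [0.3844 0.4491 0.0687] res 0.31
wetB [0.4409 0.4751 0.067 ] res 0.24
wetB [0.4753 0.3935 0.0721] res 0.37
wetB centre [0.4307 0.4221 0.0699] sides [0.087, 0.0622, 0.0887, 0.0579]
dryA [ 0.6194 -0.1186  0.1592] res 0.32
dryA [ 0.6186 -0.0375  0.152 ] res 0.38
dryA [ 0.6741 -0.0368  0.1559] res 0.21
dryA [ 0.6744 -0.1184  0.1634] res 0.11
dryA centre [ 0.6466 -0.0778  0.1576] sides [0.0814, 0.0556, 0.0819, 0.0552]
dryB [ 0.6155 -0.0085  0.1548] res 0.17
dryB [0.6132 0.0728 0.1529] res 0.01
dryB [0.6703 0.0739 0.1569] res 0.19
dryB [ 0.6692 -0.0097  0.1644] res 0.93
dryB centre [0.642  0.0321 0.1573] sides [0.0814, 0.0572, 0.084, 0.0545]
```

```bash
python3 - <<'E'
from h import *
S=imaging.snapshot("scene");T=imaging.snapshot("top")
a=cv2.resize(S["img"][195:240,225:275,::-1],(400,360),interpolation=cv2.INTER_CUBIC)
b=cv2.resize(T["img"][220:265,280:330,::-1],(400,360),interpolation=cv2.INTER_CUBIC)
cv2.imwrite("pics/dialzoom.png",np.hstack([a,b]))
# top of grip candidates
ctr=np.array([.489,-.0272])
for ang in range(-60,61,15):
    pt=np.append(ctr+.024*np.array([np.cos(np.radians(ang)),np.sin(np.radians(ang))]),.089)
    print(ang,(proj(S,pt)-[225,195]+.5)*8,(proj(T,pt)-[280,220]+.5)*8+[400,0])
pt=np.append(ctr,.089);print((proj(S,pt)-[225,195]+.5)*8,(proj(T,pt)-[280,220]+.5)*8+[400,0])
E
```

```text
-60 [169.2597 162.7991] [659.9463 138.1866]
-45 [184.4656 167.7655] [649.9227 124.6383]
-30 [201.0089 169.5195] [636.7725 114.0887]
-15 [217.7291 167.9349] [621.3889 107.2444]
0 [233.4534 163.127 ] [604.8112 104.5625]
15 [247.0856 155.4422] [588.157  106.2224]
30 [257.6876 145.4292] [572.5489 112.1136]
45 [264.5455 133.7952] [559.0414 121.8435]
60 [267.2161 121.3505] [548.5515 134.7611]
[203.6067 121.0166] [603.685  168.5078]
```

View pics/dialzoom.png

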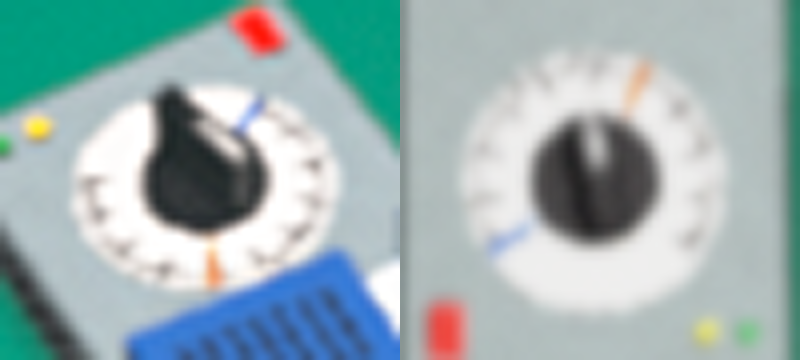

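```bash
python3 - <<'E'
from h import *
print(sensors.read_tcp_rot(), sensors.read_t())
for y in (100.5,-79.5):
    for d in (0,58,116):
        for e in (y+d, ):
            print(y,d,solver.ik([.489,-.0272,.16],down(np.radians(e))),solver.ik([.489,-.0272,.063],down(np.radians(e))))
    print(solver.ik([.489,-.0272,.063],down(np.radians(y+116-150))))
E
```

```text
[[ 0.337   0.9415  0.    ]
 [ 0.9415 -0.337   0.0001]
 [ 0.0001  0.     -1.    ]] 3.5
100.5 0 [-0.0556  0.1507 -0.4226  0.9975  0.     -0.2388] [-0.0556  0.247  -0.5504  0.7733  0.     -0.2388]
100.5 58 [-0.0556  0.1507 -0.4226  0.9975  0.     -1.2511] [-0.0556  0.247  -0.5504  0.7733  0.     -1.2511]
100.5 116 [-0.0556  0.1507 -0.4226  0.9975  0.     -2.2634] [-0.0556  0.247  -0.5504  0.7733  0.     -2.2634]
[-0.0556  0.247  -0.5504  0.7733  0.      0.3546]
-79.5 0 [-0.0556  0.1507 -0.4226  0.9975  0.      2.9028] [-0.0556  0.247  -0.5504  0.7733  0.      2.9028]
-79.5 58 [-0.0556  0.1507 -0.4226  0.9975  0.      1.8905] [-0.0556  0.247  -0.5504  0.7733  0.      1.8905]
-79.5 116 [-0.0556  0.1507 -0.4226  0.9975  0.      0.8782] [-0.0556  0.247  -0.5504  0.7733  0.      0.8782]
[-0.0556  0.247  -0.5504  0.7733  0.     -2.787 ]
```

```bash
python3 - <<'E'
from h import *
c=[.489,-.0272]; y0=100.5
manip.move_ptp([*c,.18],down(np.radians(y0)))
print(sensors.read_t())
manip.grip(0.6)
hit=manip.move_l([*c,.064],max_speed=.1,contact_N=8); print("hit",hit,sensors.read_tool_pos(),sensors.read_force())
manip.grip(0.0); print("w",sensors.read_grip_width()*85,sensors.read_force(),sensors.read_torque(),sensors.read_t())
T=imaging.snapshot("top"); save(T,"grip1.png",(250,190,350,265))
E
```

```text
5.85
hit False [ 0.4896 -0.0272  0.0646] [-0.6139 -0.0216 -0.3758]
w 12.915065548800063 [-0.4017 -5.0566  5.5065] [-0.9288  0.282   0.0604] 8.0167
```

View pics/grip1.png

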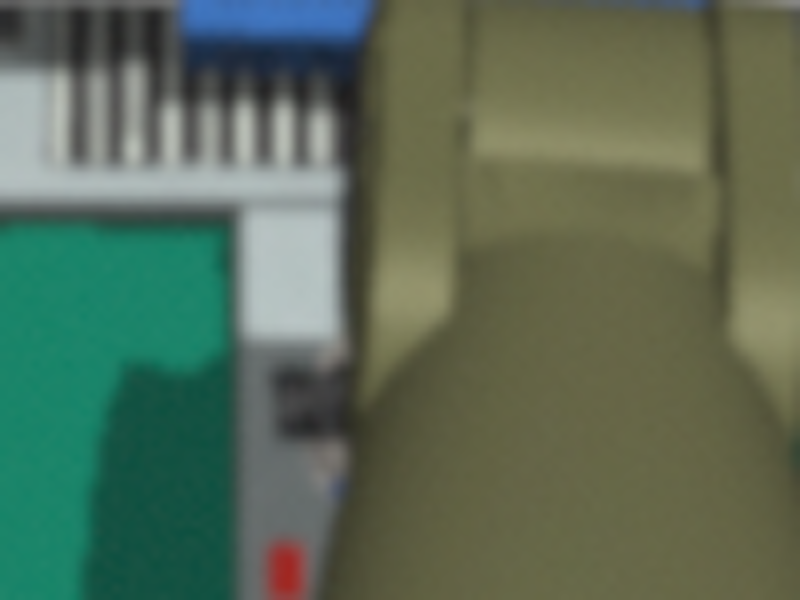

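The arm hides the dial here, but the measured jaw width of 13 mm matches the 14 mm bar grip. I'll turn it down in steps.

```bash
python3 - <<'E'
from h import *
c=[.489,-.0272]; y0=100.5
for d in (20,40,60,80,95,105,110,113,116,118):
    q=solver.ik([*c,.064],down(np.radians(y0+d))); manip.goto_joints(q)
    print(d,sensors.read_force(),sensors.read_torque(),sensors.read_joint_pos()[5],round(sensors.read_t(),2))
E
```

```text
20 [-2.5181 -1.091   8.0728] [-0.2676  0.5879 -0.0024] -0.5881856108355342 8.49
40 [-4.811   1.4176  9.7373] [0.2304 1.0265 0.0224] -0.9371780193745248 8.92
60 [-7.8704  2.8306 13.0927] [ 0.6073  1.5964 -0.0067] -1.2862420367026441 9.34
80 [-10.3651   3.7981  17.1945] [ 0.7051  2.2996 -0.0349] -1.635273952540852 9.77
95 [-12.856    3.0974  19.7215] [0.6163 2.8216 0.007 ] -1.8970995148083132 10.12
105 [-14.2582   2.6798  23.2614] [ 0.424   3.0898 -0.0064] -2.0717320044777785 10.42
110 [-15.6347   1.806   23.7291] [0.2985 3.2661 0.0064] -2.1589814840592267 10.67
113 [-15.931    1.6417  23.319 ] [ 0.2724  3.3862 -0.0088] -2.2112008780374617 10.92
116 [-15.8358   2.2299  23.5164] [ 0.2039  3.4681 -0.2004] -2.262975842669257 11.17
118 [-13.8798   1.0114  22.812 ] [ 0.1765  3.195  -0.8429] -2.296581067760805 11.42
```

```bash
python3 - <<'E'
from h import *
c=[.489,-.0272]
manip.grip(0.5); manip.move_l([*c,.2],max_speed=.15)
q=sensors.read_joint_pos(); q[0]+=0.75; manip.goto_joints(q)
S=imaging.snapshot("scene");T=imaging.snapshot("top")
a=cv2.resize(S["img"][195:240,225:275,::-1],(400,360),interpolation=cv2.INTER_CUBIC)
b=cv2.resize(T["img"][220:265,280:330,::-1],(400,360),interpolation=cv2.INTER_CUBIC)
cv2.imwrite("pics/dialzoom2.png",np.hstack([a,b]))
a=cv2.resize(S["img"][200:305,100:240,::-1],(533,400),interpolation=cv2.INTER_CUBIC)
save(S,"sc_tray.png",(100,200,220,300)); save(T,"tp_tray.png",(340,220,440,295)); save(T,"top1.png")
print(sensors.read_t())
E
```

```text
14.3083
```

View pics/dialzoom2.png

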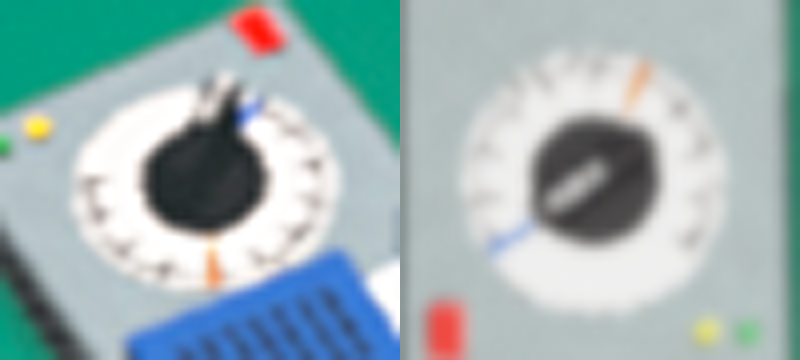

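View pics/sc_tray.png

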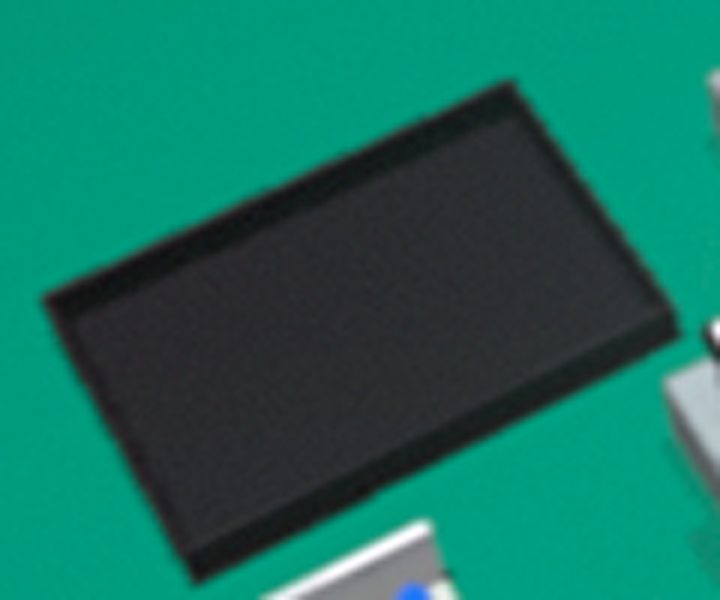

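View pics/tp_tray.png

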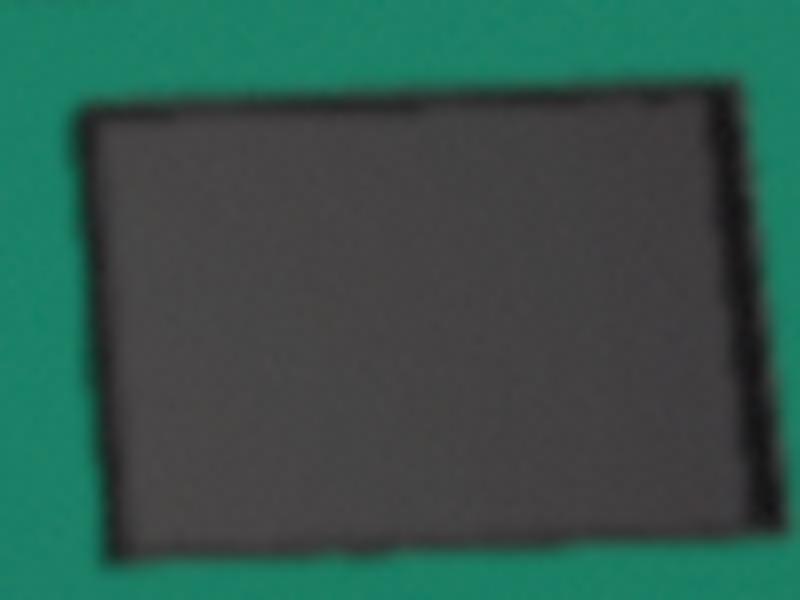

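View pics/top1.png

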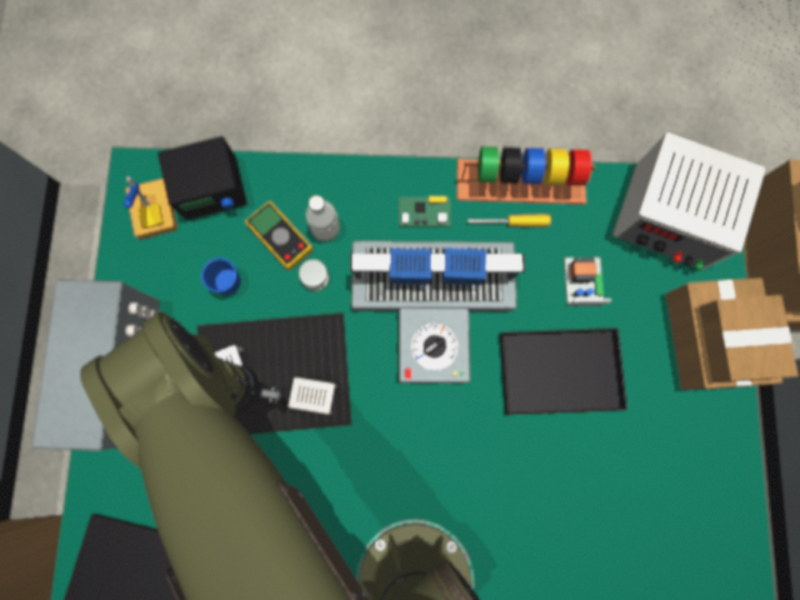

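The pointer now lies on the blue line in both views. Next I'll get the tray pose and plan the blue-cover moves.

```bash
cat >> h.py <<'E'
HP=manip.hold_point_z
BAR=np.array([.6482,-.0229]); BY=np.radians(1.7)
def barpt(dx,dy): c,s=np.cos(BY),np.sin(BY); return BAR+np.array([c*dx-s*dy, s*dx+c*dy])
def best_yaw(xy,yaw,z=.2):
    # choose the equivalent yaw with q6 nearest 0
    o=[]
    for k in (-1,0,1):
        q=solver.ik([*xy,z],down(yaw+k*np.pi))
        if q is not None: o.append((abs(q[5]),yaw+k*np.pi))
    return min(o)[1]
E
python3 - <<'E'
from h import *
T=imaging.snapshot("top");S=imaging.snapshot("scene")
f=lambda x,y:((x+.5)/8-.5+340,(y+.5)/8-.5+220)
q=[onz(T,f(*p),.005) for p in [(100,118),(708,95),(748,525),(125,550)]]
g=lambda x,y:((x+.5)/6-.5+100,(y+.5)/6-.5+200)
r=[onz(S,g(*p),.03) for p in [(678,318),(195,582),(45,298),(512,80)]]
for k in (q,r): print(np.array(k)[:,:2],np.mean(k,0),[round(float(np.linalg.norm(k[i]-k[(i+1)%4])),4) for i in range(4)])
print(HP)
tr=np.mean([np.mean(q,0),np.mean(r,0)],0)
for p in (barpt(0,-.055),barpt(0,.055),tr[:2]): 
    y=best_yaw(p,BY); print(p,np.degrees(y),solver.ik([*p,.25],down(y)),solver.ik([*p,.1],down(y)))
E
```

```text
[[ 0.5237 -0.1833]
 [ 0.5406 -0.4274]
 [ 0.3713 -0.436 ]
 [ 0.3543 -0.1923]] [ 0.4475 -0.3097  0.005 ] [0.2446, 0.1695, 0.2444, 0.1696]
[[ 0.5369 -0.1795]
 [ 0.5633 -0.4349]
 [ 0.3714 -0.445 ]
 [ 0.3535 -0.1898]] [ 0.4563 -0.3123  0.03  ] [0.2568, 0.1922, 0.2558, 0.1837]
0.0187
[ 0.6498 -0.0779] 1.7 [-0.1193  0.4139  0.1378  1.2946  0.      1.4219] [-0.1193  0.4892 -0.0956  0.9859  0.      1.4219]
[0.6466 0.0321] 181.7 [ 0.0496  0.3997  0.117   1.288   0.     -1.5509] [ 0.0496  0.4767 -0.1155  0.9785  0.     -1.5509]
[ 0.4519 -0.311 ] 1.7 [-0.6028  0.2096 -0.1403  1.2209  0.      0.9383] [-0.6028  0.3066 -0.3702  0.894   0.      0.9383]
```

```bash
cat >> h.py <<'E'
TR=np.array([.450,-.311]); TY=np.radians(4.0)
def trpt(dx,dy): c,s=np.cos(TY),np.sin(TY); return TR+np.array([c*dx-s*dy, s*dx+c*dy])
def grab(xy,yaw,ztop,zhi=.28,depth=.025):
    yaw=best_yaw(xy,yaw); manip.grip(1.0)
    manip.move_ptp([*xy,zhi],down(yaw))
    z=ztop-depth-HP
    manip.move_l([*xy,z+.07],max_speed=.25)
    hit=manip.move_l([*xy,z],max_speed=.08,contact_N=12)
    manip.grip(0.0); print("grab hit",hit,"w mm",sensors.read_grip_width()*85,sensors.read_tool_pos(),sensors.read_force(),round(sensors.read_t(),1))
    return z,yaw
def lift(zhi=.28):
    p=sensors.read_tool_pos(); manip.move_l([p[0],p[1],zhi],max_speed=.15)
    print("lift w",sensors.read_grip_width()*85,sensors.read_force(),round(sensors.read_t(),1))
def put(xy,yaw,zbase,zhi=.28,depth=.025,clear=.05,zrel=None):
    # zbase: height where cover's lower edge ends up
    yaw=best_yaw(xy,yaw); manip.move_ptp([*xy,zhi],down(yaw))
    z=zbase+.066-depth-HP
    manip.move_l([*xy,z+clear],max_speed=.2); manip.pause(.2)
    manip.move_l([*xy,z+.01],max_speed=.1,contact_N=15)
    hit=manip.move_l([*xy,z-.006],max_speed=.03,contact_N=5)
    p=sensors.read_tool_pos(); print("put hit",hit,"z-expected",p[2]-z,p,sensors.read_force())
    manip.grip(0.9); manip.move_l([p[0],p[1],zhi],max_speed=.2); print("t",round(sensors.read_t(),1))
E
python3 - <<'E'
from h import *
p=sensors.read_tool_pos(); manip.move_l([p[0],p[1],.32],max_speed=.25)
grab([.648,-.078],np.radians(1),.158,zhi=.30)
lift(.27)
S=imaging.snapshot("scene"); save(S,"sc_lift1.png",(150,130,390,310))
E
```

```text
grab hit False w mm 59.939605742652354 [ 0.6481 -0.078   0.1152] [-2.3673  0.0752  5.366 ] 20.7
lift w 59.49725861208172 [-0.0978  0.6966 -1.645 ] 21.9
```

View pics/sc_lift1.png

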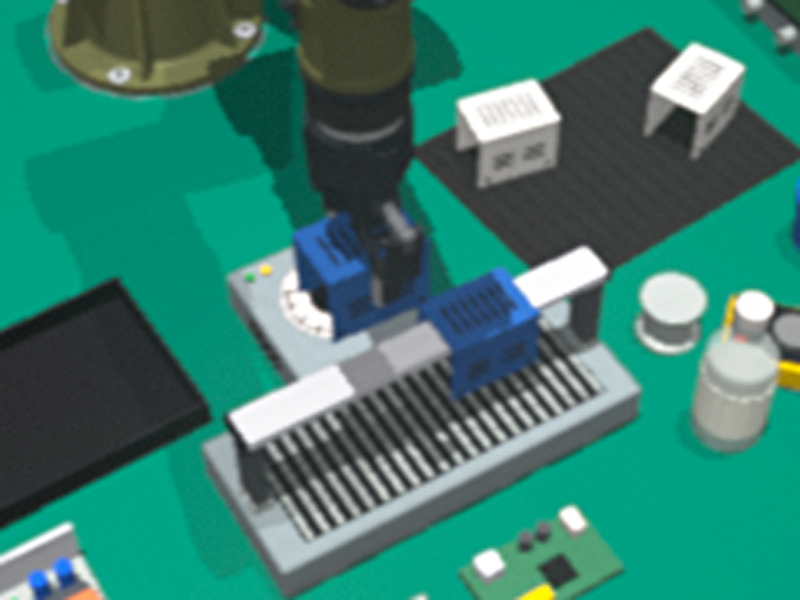

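Blue cover A is held upright in the jaws above the bar (about 360,275 in the picture), and B is undisturbed. I'll stand A in the tray now and then do B.

```bash
python3 - <<'E'
from h import *
put(trpt(0,-.062),TY,.005,zhi=.25)
grab([.645,.032],np.radians(1),.158,zhi=.30)
lift(.27)
put(trpt(0,.062),TY,.005,zhi=.25)
S=imaging.snapshot("scene"); save(S,"sc_tray2.png",(90,180,330,310));T=imaging.snapshot("top"); save(T,"top2.png")
E
```

```text
put hit True z-expected -0.0007907351043340977 [ 0.455  -0.3731  0.0265] [ 0.6172 -0.6038  1.138 ]
t 27.0
grab hit False w mm 59.703721881374385 [0.645  0.032  0.1151] [-2.9743  0.5605  6.1476] 31.3
lift w 59.977162082642415 [-0.3266 -0.0415 -1.7596] 32.5
put hit True z-expected -0.0010225832228433138 [ 0.4456 -0.2494  0.0263] [ 0.1986  0.131  -1.029 ]
t 38.4
```

View pics/sc_tray2.png

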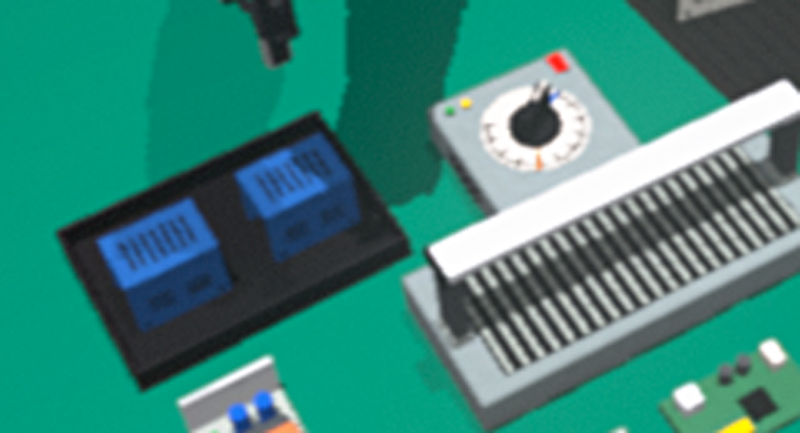

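View pics/top2.png

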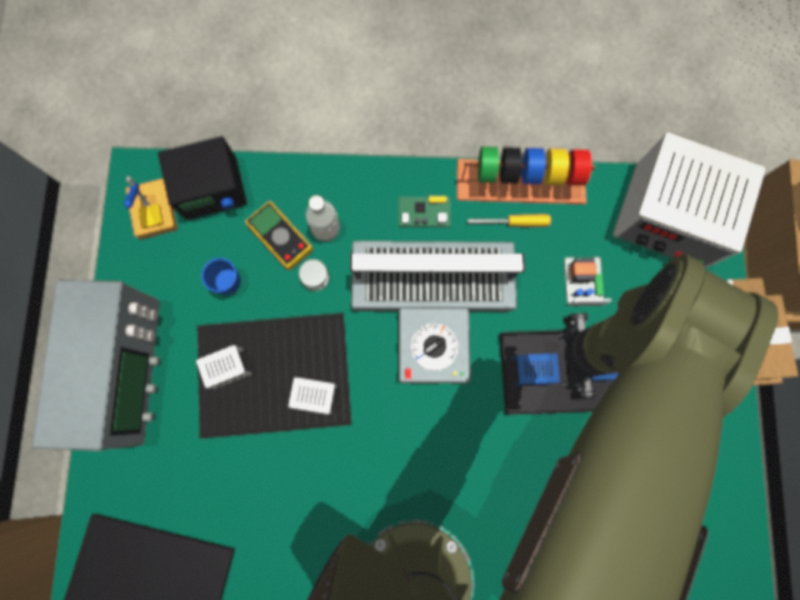

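Both blue covers stand upright in the tray, the bar is empty, the dial is still on blue, and the white covers haven't moved. Next I'll check the near white cover's position again and hang it.

```bash
cat >> h.py <<'E'
def wets():
    S=imaging.snapshot("scene");T=imaging.snapshot("top"); o=[]
    a=imaging.masks_of("scene","wet1"); b=imaging.masks_of("top","wet1")
    rr=[]
    for m in b:
        ys,xs=np.where(m["mask"]); r=cv2.minAreaRect(np.float32(np.c_[xs,ys])); bp=[onz(T,p,.072)[:2] for p in cv2.boxPoints(r)]
        print("top",np.mean(bp,0),round(m["confidence"],2),[round(float(np.linalg.norm(bp[i]-bp[i-1])),3) for i in range(4)])
    for x in imaging.landmark_of("scene","wet1"):
        for y in imaging.landmark_of("top","wet1"):
            X,r=tri(S,x["location"],T,y["location"])
            if r<4: print("lm",X,round(r,1))
E
python3 - <<'E'
from h import *
wets()
grab([.376,.2277],np.radians(-7.2),.072,zhi=.25)
lift(.28)
put(barpt(-.001,-.055),BY,.093,zhi=.28,clear=.09)
q=sensors.read_joint_pos()
wets()
S=imaging.snapshot("scene"); save(S,"sc_bar1.png",(180,120,400,285));T=imaging.snapshot("top"); save(T,"top3.png",(120,130,400,340))
E
```

```text
top [0.3785 0.2271] 0.95 [0.084, 0.06, 0.085, 0.06]
top [0.4269 0.4193] 0.56 [0.07, 0.088, 0.07, 0.087]
top [ 0.4866 -0.024 ] 0.5 [0.048, 0.052, 0.048, 0.051]
top [ 0.4456 -0.2417] 0.41 [0.063, 0.087, 0.063, 0.086]
grab hit False w mm 59.23574947956006 [0.3764 0.228  0.0289] [-1.5026  0.347   6.4743] 43.0
lift w 58.75854299562763 [ 0.3175 -0.4035 -2.3007] 44.8
put hit True z-expected 0.0006681018629071389 [ 0.6495 -0.078   0.116 ] [-0.2691  0.4346  3.667 ]
t 50.2
top [0.4276 0.4193] 0.9 [0.07, 0.088, 0.071, 0.087]
top [ 0.6669 -0.0523] 0.74 [0.032, 0.082, 0.032, 0.082]
lm [0.4285 0.423  0.0054] 1.9
lm [ 0.6467 -0.0715  0.0935] 0.4
```

View pics/sc_bar1.png

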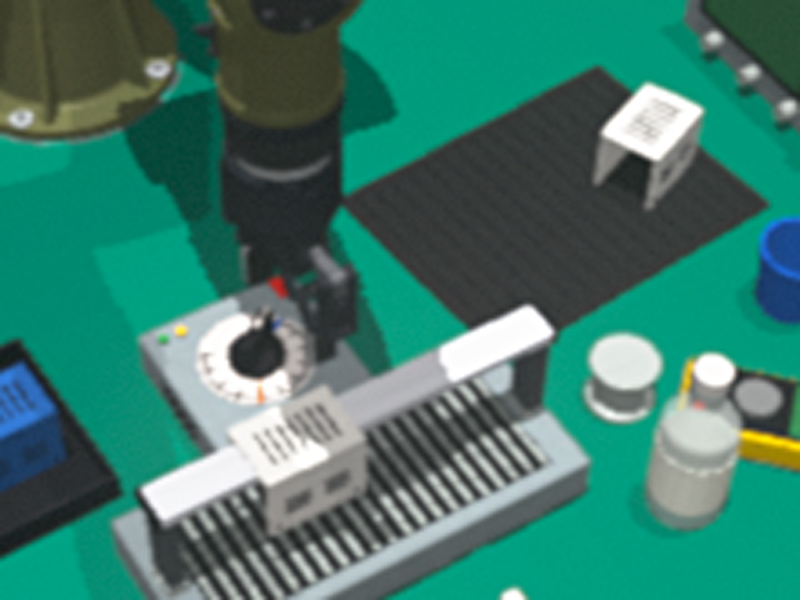

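View pics/top3.png

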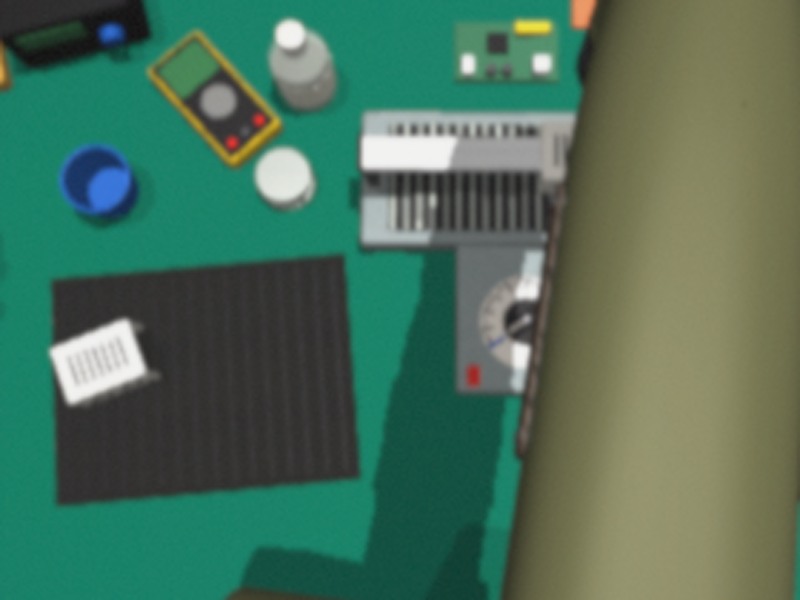

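The first white cover hangs straight over the bar at about (300,460). The second is still on the mat where I measured it. I'll hang it beside the first.

```bash
python3 - <<'E'
from h import *
grab([.430,.4215],np.radians(24.3),.072,zhi=.26)
lift(.28)
put(barpt(-.001,.055),BY,.093,zhi=.28,clear=.09)
q=sensors.read_joint_pos(); q[0]-=0.9; manip.goto_joints(q); 
S=imaging.snapshot("scene"); save(S,"sc_bar2.png",(180,120,400,285));T=imaging.snapshot("top"); save(T,"top4.png")
wets(); print(sensors.read_t())
E
```

```text
grab hit False w mm 59.216656022394524 [0.4304 0.422  0.0291] [-1.0659 -0.3062  4.8937] 55.4
lift w 58.85189190365564 [-0.3595 -0.3082 -2.1977] 57.2
put hit True z-expected 0.0007283836609230793 [0.6461 0.0321 0.116 ] [-0.4961 -0.5101  3.6755]
t 62.2
top [ 0.6661 -0.0813] 0.74 [0.083, 0.094, 0.083, 0.093]
top [0.6641 0.0335] 0.68 [0.08, 0.081, 0.08, 0.08]
top [ 0.5655 -0.0289] 0.18 [0.307, 0.379, 0.308, 0.361]
lm [0.6399 0.0256 0.0896] 2.6
lm [ 0.6531 -0.0721  0.0919] 1.2
64.65
```

View pics/sc_bar2.png

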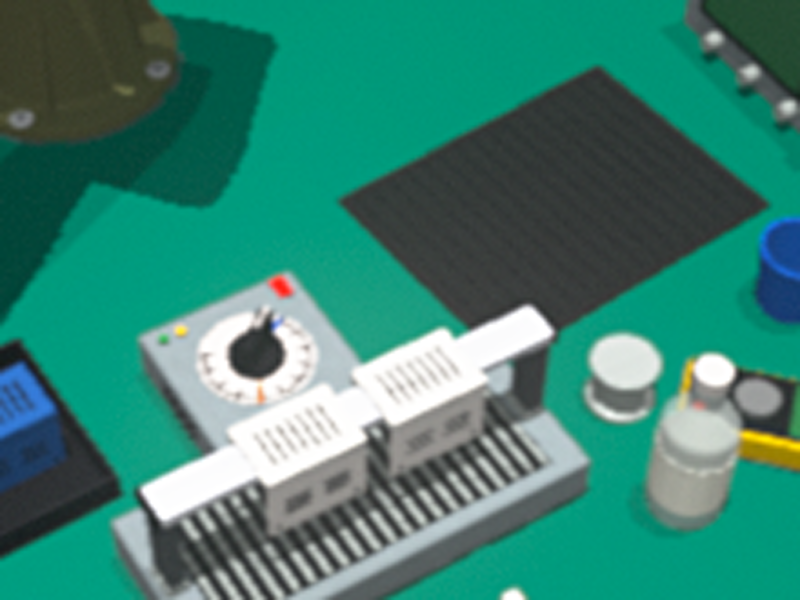

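View pics/top4.png

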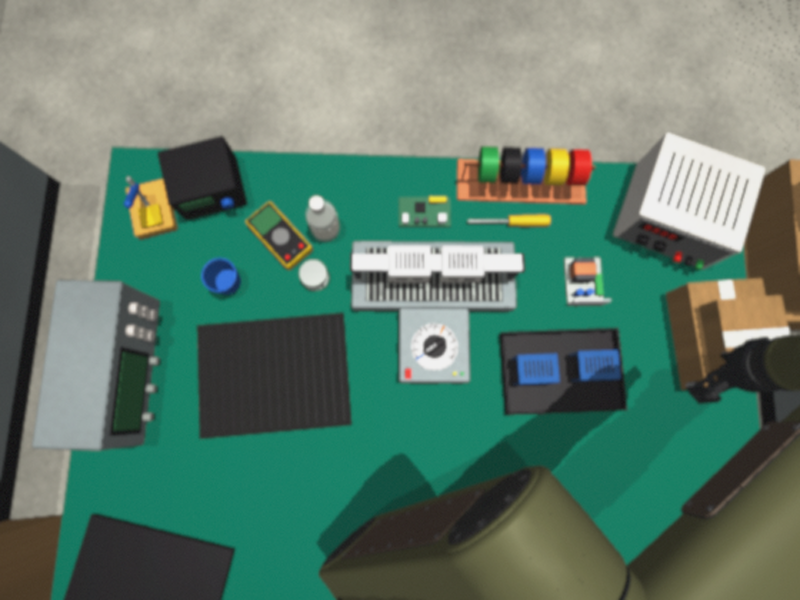

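The scene view shows both white covers side by side over the bar, at about (300,460) and (420,390). The mat is empty, the blue covers stand in the tray and the pointer is still on blue. I'll turn the dial up to 60. The lower stop showed at tool yaw of about 215.9°, so 60 should be at 65.9°.

```bash
python3 - <<'E'
from h import *
c=[.489,-.0272]; y0=215.9
manip.move_ptp([*c,.22],down(np.radians(y0))); print(sensors.read_joint_pos())
manip.grip(0.6)
manip.move_l([*c,.10],max_speed=.15)
print(manip.move_l([*c,.064],max_speed=.06,contact_N=8),sensors.read_force())
manip.grip(0.0); print("w",sensors.read_grip_width()*85,sensors.read_force(),sensors.read_torque())
for d in range(15,151,15):
    q=solver.ik([*c,.064],down(np.radians(y0-d))); manip.goto_joints(q)
manip.pause(.3)
R=sensors.read_tcp_rot(); print(np.degrees(np.arctan2(R[1,0],R[0,0])),sensors.read_torque(),sensors.read_force())
manip.grip(0.5); manip.move_l([*c,.2],max_speed=.12)
q=sensors.read_joint_pos(); q[0]+=0.9; manip.goto_joints(q); manip.pause(.3)
S=imaging.snapshot("scene");T=imaging.snapshot("top")
a=cv2.resize(S["img"][195:240,225:275,::-1],(400,360),interpolation=cv2.INTER_CUBIC)
b=cv2.resize(T["img"][220:265,280:330,::-1],(400,360),interpolation=cv2.INTER_CUBIC)
cv2.imwrite("pics/dialzoom3.png",np.hstack([a,b])); save(S,"sc_end.png"); save(T,"top_end.png",(230,160,450,300))
for l in ("dial_grip","dial_zero_mark","dial_60_mark"): print(l,[(x["location"],round(x["confidence"],2)) for x in imaging.landmark_of("top",l)])
ctr=np.array(c)
for ang in (-15,-20,-23.5,-27,-32):
    pt=np.append(ctr+.024*np.array([np.cos(np.radians(ang)),np.sin(np.radians(ang))]),.089)
    print(ang,(proj(S,pt)-[225,195]+.5)*8,(proj(T,pt)-[280,220]+.5)*8+[400,0])
print(sensors.read_t())
E
```

```text
[-0.0568  0.1124 -0.3244  1.1334 -0.0004 -2.2528]
False [ 0.318   0.0771 -0.0133]
w 13.150928374015955 [-9.0632 -6.4509 10.9956] [-1.3942  1.8011 -0.0002]
65.84583961688263 [-1.1002  2.1272 -0.0827] [-11.3339  -6.2083  12.867 ]
dial_grip [([303.9, 242.0], 0.5)]
dial_zero_mark [([292.1, 252.2], 0.93)]
dial_60_mark [([311.6, 227.5], 0.78)]
-15 [217.7291 167.9349] [621.3889 107.2444]
-20 [212.2092 168.8319] [626.7031 109.0804]
-23.5 [208.3021 169.2415] [630.3222 110.6349]
-27 [204.3767 169.4694] [633.8429 112.405 ]
-32 [198.767  169.4782] [638.6762 115.2943]
76.5333
```

View pics/dialzoom3.png

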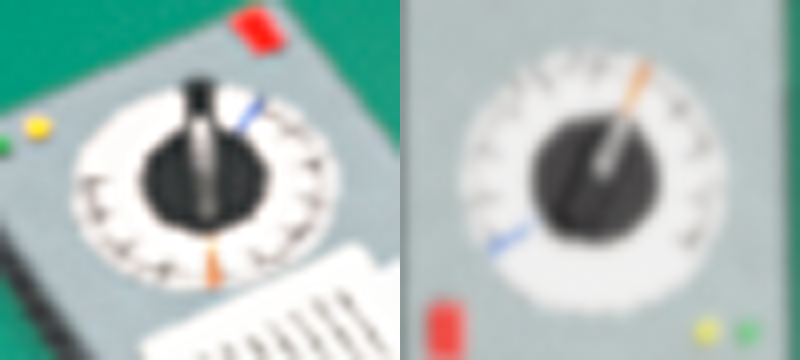

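View pics/sc_end.png

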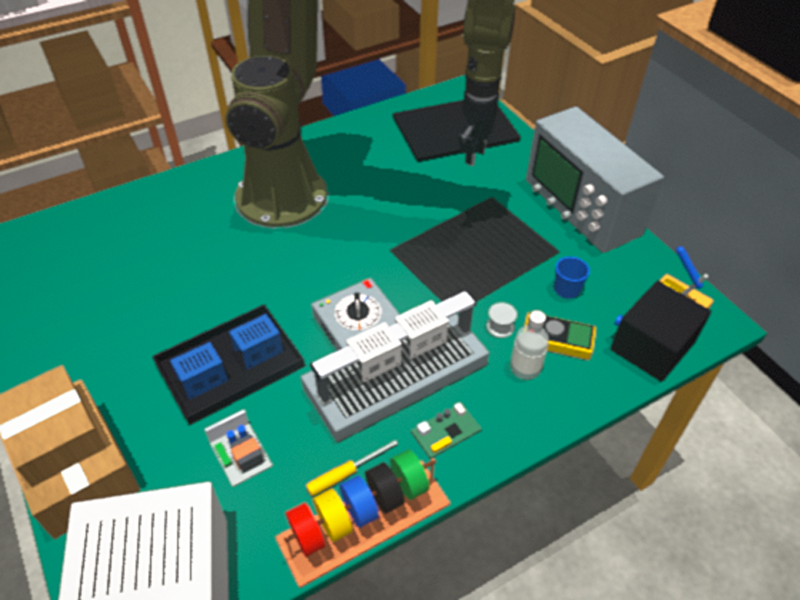

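View pics/top_end.png

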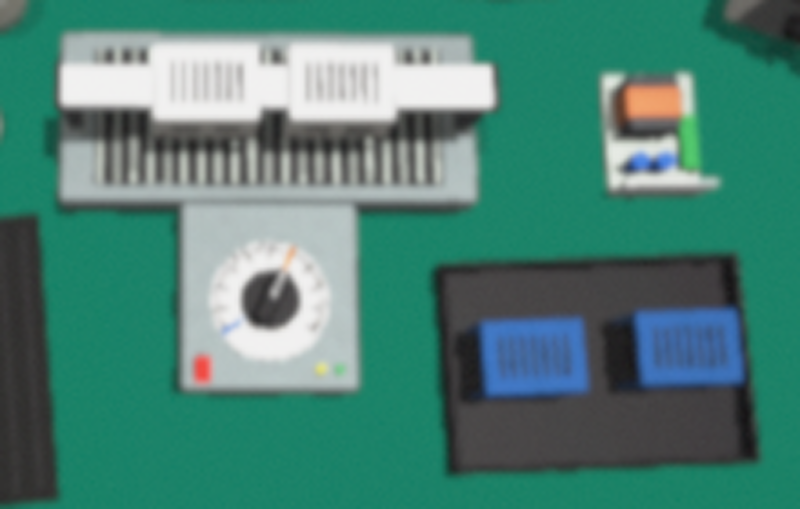

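The pointer stripe lines up with the orange line in both views. All four covers are in place, the bystanders haven't moved, and the arm is clear, so I'm handing in.

```bash
python3 - <<'E'
from h import *
print(sensors.read_force(),sensors.read_tool_pos()); manip.job_done()
E
```

```text
[ 0.5558 -0.4824  0.2342] [0.325  0.3657 0.1992]
the job is handed in; nothing more can be done
```

The job is finished and handed in at about 76 s of the 210 s allowed; the hand-in call gives no verdict.

**What I did:** I turned the dial down to its lower stop on the blue line. Then I stood both blue covers in the tray, hung both white covers over the bar about 55 mm either side of its middle, and turned the dial up to the orange line. Only two white covers were there this time.

**Last checks:**
- **Dial:** the pointer lines up with the orange line in both views. The tool turned back 150° from the lower stop, which is the angle for 60.
- **White covers:** both hang lengthwise over the bar, one wall down each side. When released, each was within 1 mm of the height expected with its top resting on the bar.
- **Blue covers:** both stand upright on the tray floor, released within about 1 mm of the expected height.
- **Other things:** the bystanders look unmoved, no white cover was seen knocked aside, and the arm was clear of everything with a tool force of about 0.8 N.

**Disagreements:**
- Triangulated heights came out 2–5 mm below the listed ones, for example 150.5 mm for the bar top against 156 mm. I used the listed heights, within 1 mm, for the cover moves, and contact when setting each cover down confirmed them.
- The network's positions for the hung covers scattered by up to about 10 mm along the bar, and the white-cover masks sometimes picked out the wrong thing. For those I relied on the pictures and the robot's own position readings.

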